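# Load a battery module past the sprung dust flap of a charging bay

### The arm

A 7-joint arm with a two-finger parallel gripper is mounted at the origin on the work surface. World frame = base frame: x ahead of the robot, y to its left, z up, the work surface at z = 0. Lengths are in m, angles in rad, forces in N, time in s.
With the tool pointing down it reaches from about 0.4 to 0.85 m from the base axis. Payload 10.4 kg.
Tool frame: the origin (TCP) lies between the finger pads; the fingertips stand 11 mm ahead of it and the grasp point (between the pads) lies 8 mm behind it; z points along the fingers, y is the direction in which the jaws open and shut (so a half turn about z gives the same grasp; the last joint's range is limited). The gripper opens to 87 mm and grips with 3 to 60 N. Pads are 19 mm wide; open, the fingers measure 117 mm over their backs; the gripper's body (75 mm by 190 mm) begins 51 mm behind the grasp point.
Start: joints at [-1.216, 0.332, -0.065, 1.46, 0.022, 1.35, -0.088], TCP at [0.231, 0.581, 0.234] pointing down, gripper open.
Joint ranges: [-2.6, 2.6], [-0.5, 2.12], [-1.47, 1.34], [0.16, 2.42], [-1.27, 4.41], [0.06, 2.06], [-2.6, 2.6]. Speed limits (rad/s): [2.22, 2.22, 2.79, 2.79, 3.14, 3.14, 3.14].

### API

Orientations are given as a unit quaternion [x, y, z, w].
In Python, from bench import r, eyes gives the robot as it stands.
- The arm moves only by the shell command python3 -m inch 'ROWS' [FORCE]. ROWS is a JSON object of lists of equal length, an entry for each row: "translation": the shift along the world's x, y, z scaled (see below), a list of three; "rot": the turn, a rotation vector about the world's x, y, z scaled (see below), a list of three; "jaw": the finger opening in mm, from 0 to 87. In form: {"translation": [[tx, ty, tz], ...], "rot": [[ax, ay, az], ...], "jaw": [jaw, ...]}. A call has 1 to 20 rows; each row is the pose to reach, as a shift and turn from the pose measured when the call began; what a row does not reach only later rows make up. The controller multiplies each number of a shift by 100 mm and each number of a turn by 60 degrees. A row lasts 1/10 s, in which the tool goes at most 50 mm and 8.59 degrees, less where a joint would pass 70% of its speed; a pose out of reach is approached as far as the arm can. A call with a number of a shift or a turn outside -1 to 1 is refused whole. A call with a gripper value outside its range is refused whole. The fingers move at their own pace and stop on an object; FORCE is the grip in N (left out, the last holds). Time passes only in rows, so rows that repeat a pose let the fingers close. It gives the time, the measured TCP pose, the force and the opening at its end, in the units of the state.
- r.read_state(): the state, without advancing time (a new reading comes with each control period).
- eyes.camera(name): name is "scene" or "top" or "wrist"; returns the picture (480x640x3 uint8, blue, green, red); there is no depth.
- eyes.calibration(name): a dict with "fx", "fy", "cx", "cy" (pixels), "R" (3x3) and "t" (3): a world point X has camera coordinates R X + t; the wrist camera has in their place "hand_eye" (4x4, takes a point from camera to tool coordinates, whose origin is the TCP and whose axes are the flange's). Camera axes: x right, y down, z forward; pixel columns grow to the right and rows downward; lengths in m; the calibration is good to about 2 mm. A picture is of the moment at which its call begins: read the wrist's pose just before it. calibration takes no time and is no camera call.
- r.close_job(): hands the job in, once; it reports no verdict.
The state is a dict: "time": time; "joint_positions": joint angles; "joint_vel": joint speeds; "joint_torque": joint torques, N m; "ee_pos": TCP position; "eef_rot": TCP orientation; "ft_force": force on the tool from outside, world axes, zero at the start; "torque": the same for the moment, N m; "width": finger opening in m.
Only numpy, scipy, OpenCV 4.12 (cv2) and the standard library are available. Lean on these libraries where they do the work, as an engineer would, in place of code of your own. Each camera call takes 0.05 s, during which the arm holds its last target. There are 200 camera calls.

### The job

Load the black-and-red battery module into the charging bay: set it on the bay's tray between the rails with its contacts towards the bay, then push it by its red handle through the yellow spring flap, gently and without ramming it, until it is fully home, having pressed the stiff contact block hidden inside all the way back. The flap must have sprung shut behind the module and above its handle; leave the other things on the bench alone.

Things in the scene. Friction and masses are not known exactly. Their poses are not given: they have to be found in the camera images.
- module: Loose battery module, 0.25 to 0.55 kg, upright on the bench. Black body with a red band: 60 mm long (x -30 to +30), 44 wide (y), 50 high, front top edge rounded (10 mm radius), brass contact strips on the front (+x) face; red handle behind. Origin: centre of the body's underside, x to the front, z up. To carry it, grip the body across its width.
- module_nose (a point): Bottom middle of the module's front face, 30 mm ahead of the module's origin along its x.
- module_tail (a point): Where to push: centre of the end face of the red handle, 130 mm behind the module's origin, 10 mm above its underside. The handle is a low bar 18 mm wide and 14 high from module x -30 to -116, ending in a grip block 30 wide (y), 20 high, 14 long (x -116 to -130).
- dock: Charging bay fixed to the bench. Origin: on the bench under the flap, mid-width; x points into the bay (the way in), z up. Tray 10 mm thick, 84 wide, from x -185 to +167. Bay walls from x 0 to 167, 50 mm apart inside, 82 mm outside over blue cheeks, 70 high over the bench; roof (front half clear, rear half blue) with its underside at z 70 and its highest point at z 80 mm.
- mouth (a point): Point on the tray's top, 10 mm over the bench, in the plane of the shut flap, mid-width of the mouth. In front of it (x -178 to 0) two black rails, tops 18 mm over the bench, stand 50 mm apart on the open tray, in line with the bay's walls.
- flap (a joint): Angle of the yellow flap, rad: 0 shut (vertical across the mouth), growing as it swings into the bay, to 1.6; it cannot swing outward. Hinged along its top edge 68 mm over the bench. A light spring shuts it: pushing the module through takes about 2 to 5 N, then it drags on the module's top and falls shut once the body's rear is about 33 mm past the mouth.
- flap_edge (a point): Middle of the flap's lower edge, 33 mm from its hinge; when shut it is 25 mm above the tray, clear above the module's handle. The flap is 47 mm wide.
- contact (a joint): How far the copper contact block inside is pressed, m: 0 to 0.010 (hard stop, force rises steeply). Slides stiffly at about 6 N plus 1 to 3 N of friction, and stays put. Unpressed, its face is anywhere from 92 to 122 mm past the flap's plane, not measured: find it by feel. With it fully back, the handle's end is 28 to 58 mm outside that plane. Pushing with over 20 N is ramming.
- oil: Bystander: yellow oil bottle, 54 mm across, 130 mm high, origin at the centre of its base. Leave alone.
- tape: Bystander: yellow and black tape measure, 66 x 34 x 58 mm, origin at the centre of its base. Leave alone.
- wrench: Bystander: steel wrench, 180 mm long, lying on the bench. Leave alone.
Mind the look-alikes: they are no part of the job. What is shaped like the module but green or turquoise is not meant.

How it is judged:
By the outcome, as a careful person would: the job done as asked, in the order asked, and still so for the second after the job is handed in, with the robot touching nothing.
It also fails if it takes over 72 s, if anything falls off the work surface, if the arm or the gripper's body presses on something with over 40 N, if the wrist force passes 120 N, or if a joint passes its speed limit or range.

## Working session

There is one attempt and no reset: what is moved stays moved. The work goes in short steps, Python scripts to look and compute and a shell command to move; the robot and the scene stay as the last step left them, time stands still between calls to the robot, and variables do not carry over. Pictures are saved under pics/ and viewed, about 8 in all and at most 12, crops included, and the job is handed in when it is done.

```bash
ls; mkdir -p pics; python3 - <<'E'
from bench import r,eyes
import cv2,json
for n in("scene","top"):
    cv2.imwrite(f"pics/{n}0.png",eyes.camera(n))
    c=eyes.calibration(n);print(n,{k:(v.tolist() if hasattr(v,'tolist') else v) for k,v in c.items()})
c=eyes.calibration("wrist");print(c)
s=r.read_state();print(s['time'],s['ee_pos'],s['eef_rot'],s['ft_force'],s['width'])
E
```

```text
pics
scene {'fx': 503.93111942568925, 'fy': 503.93111942568925, 'cx': 311.8884198640252, 'cy': 236.58111634342845, 'R': [[0.8442442073186698, 0.5357503286012283, 0.014943353457195092], [0.4463979349474879, -0.6874639289263793, -0.5728195440971999], [-0.2966152425002619, 0.4902702640674647, -0.8195452800716558]], 't': [-0.46341052177573544, -0.20771810854464937, 1.6949123738409195]}
top {'fx': 507.9050137851996, 'fy': 507.9050137851996, 'cx': 320.5893972000095, 'cy': 244.215786029098, 'R': [[-0.005699407263860012, -0.9999603634232316, 0.006840200239645781], [-0.9842374602890306, 0.004400416140038568, -0.17679722311618154], [0.17676011575193948, -0.007740020689396027, -0.9842235282490905]], 't': [-0.0026791934245964715, 0.549000549836011, 1.2822581486743205]}
{'fx': 432.90268915689927, 'fy': 432.90268915689927, 'cx': 319.5618494582215, 'cy': 241.6667319706356, 'hand_eye': array([[-1.87126788e-04, -9.63010325e-01, -2.69464431e-01,
         7.37577979e-02],
       [ 9.99999481e-01,  8.97670558e-05, -1.01524825e-03,
         1.13942258e-03],
       [ 1.00188358e-03, -2.69464481e-01,  9.63009808e-01,
        -1.51338931e-01],
       [ 0.00000000e+00,  0.00000000e+00,  0.00000000e+00,
         1.00000000e+00]])}
0.1 [0.23040243 0.58064538 0.23283645] [ 1.87761450e-01  9.82214465e-01 -6.10280179e-04 -1.02756973e-04] [ 1.23196986 -0.16355327  0.47710554] 0.0869209694630906
```

View pics/top0.png

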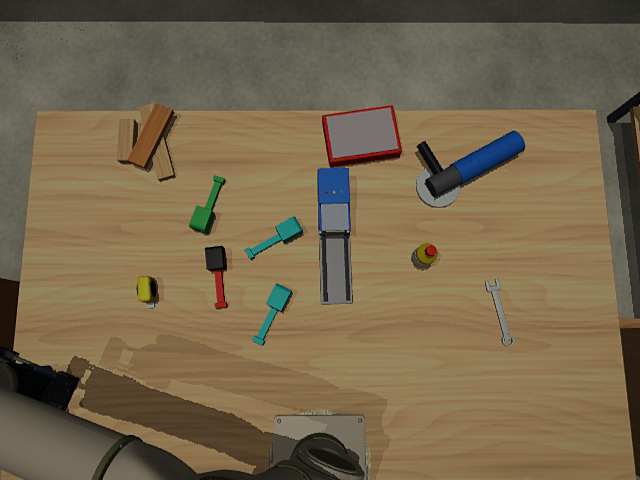

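View pics/scene0.png

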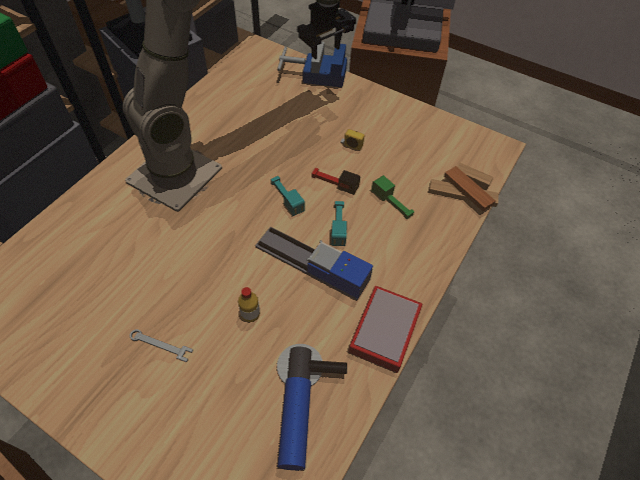

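Top view: the module is black/red at (215,258) with its handle end at (221,305). The look-alikes are green (203,218), turquoise (288,230) and turquoise (278,298). The dock runs from (336,302) up to (334,170), flap near row 233. I choose the black/red one and check it in a close crop.

```bash
cat > h.py <<'E'
import numpy as np,cv2
from scipy.spatial.transform import Rotation as Ro
from bench import r,eyes
def cam(n):
    s=r.read_state(); im=eyes.camera(n); c=eyes.calibration(n)
    K=np.array([[c['fx'],0,c['cx']],[0,c['fy'],c['cy']],[0,0,1]])
    if n=='wrist':
        T=np.eye(4);T[:3,:3]=Ro.from_quat(s['eef_rot']).as_matrix();T[:3,3]=s['ee_pos']
        M=np.linalg.inv(T@np.array(c['hand_eye']));R,t=M[:3,:3],M[:3,3]
    else: R,t=np.array(c['R']),np.array(c['t'])
    return im,K,R,t
def ray(px,z,K,R,t):
    px=np.atleast_2d(px).astype(float)
    d=(R.T@np.linalg.inv(K)@np.c_[px,np.ones(len(px))].T).T;o=-R.T@t
    return o+d*((z-o[2])/d[:,2])[:,None]
def proj(X,K,R,t):
    c=K@(R@np.atleast_2d(X).T+t[:,None]);return (c[:2]/c[2]).T
def big(m):
    n,l,s,_=cv2.connectedComponentsWithStats(m.astype(np.uint8));i=1+np.argmax(s[1:,4]);return l==i
def show():
    s=r.read_state();print('t',round(s['time'],2),'p',np.round(s['ee_pos'],4),'rv',np.round(Ro.from_quat(s['eef_rot']).as_matrix(),3).tolist(),'F',np.round(s['ft_force'],1),'w',round(s['width'],4))
E
python3 - <<'E'
from h import *
im,K,R,t=cam('top')
hsv=cv2.cvtColor(im,cv2.COLOR_BGR2HSV);H,S,V=cv2.split(hsv)
roi=np.zeros(H.shape,bool);roi[235:320,195:240]=1
red=big(((H<8)|(H>172))&(S>150)&(V>60)&roi); blk=big((V<60)&roi)
for n,m,z in(('red',red,.014),('blk',blk,.05)):
    y,x=np.nonzero(m);p=cv2.boxPoints(cv2.minAreaRect(np.c_[x,y].astype(np.float32)));print(n,m.sum(),p.round(1).tolist(),ray(p,z,K,R,t).round(3)[:,:2].tolist())
y,x=np.nonzero(red);
print('grip',ray([x[y>300].mean(),y[y>300].mean()],.02,K,R,t),'bar',ray([x[(y>275)&(y<298)].mean(),y[(y>275)&(y<298)].mean()],.014,K,R,t))
c=im[150:320,190:370];cv2.imwrite('pics/crop.png',cv2.resize(c,None,fx=3.5,fy=3.5,interpolation=cv2.INTER_CUBIC)[:600])
E
```

```text
red 284 [[213.89999389648438, 270.1000061035156], [224.10000610351562, 269.8999938964844], [225.10000610351562, 306.8999938964844], [215.0, 307.20001220703125]] [[0.486, 0.279], [0.487, 0.252], [0.389, 0.246], [0.388, 0.273]]
blk 495 [[204.60000610351562, 247.10000610351562], [224.8000030517578, 245.3000030517578], [228.0, 280.5], [207.8000030517578, 282.29998779296875]] [[0.542, 0.298], [0.547, 0.245], [0.455, 0.234], [0.45, 0.286]]
grip [[0.39603325 0.25849696 0.02      ]] bar [[0.44268353 0.26410056 0.014     ]]
```

View pics/crop.png

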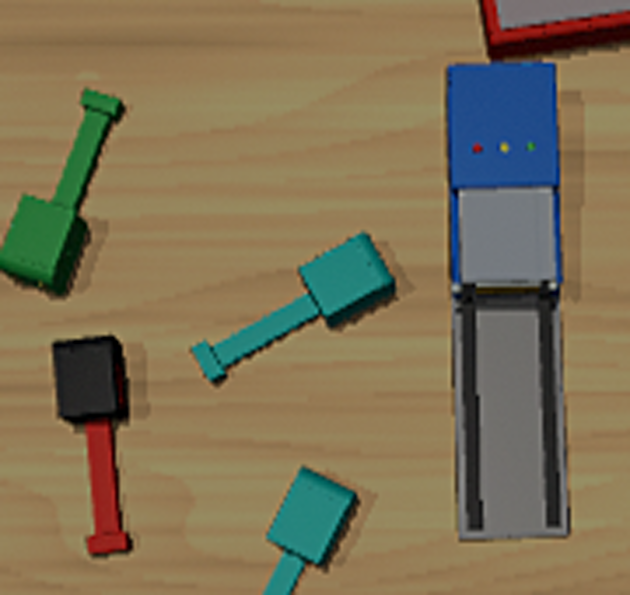

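The crop confirms it: black body, red handle pointing down (tail at crop (108,543)), not green or turquoise. The tray's near corners are at crop (458,538) and (568,536), and the roof's far corners at (447,66) and (556,64).

```bash
python3 - <<'E'
from h import *
im,K,R,t=cam('top')
f=lambda L:[(190+a/3.5,150+b/3.5) for a,b in L]
a=ray(f([(458,538),(568,536)]),.01,K,R,t);b=ray(f([(447,66),(556,64)]),.08,K,R,t);c=ray(f([(459,285),(556,285)]),.078,K,R,t)
print(a.round(4),b.round(4),c.round(4))
A=a.mean(0);B=b.mean(0);d=(B-A)[:2];L=np.hypot(*d);d/=L;print('len(352)',L,'yaw',np.degrees(np.arctan2(d[1],d[0])),'mouth',A[:2]+d*(.185+(L-.352)/2))
E
python3 -m inch '{"translation":[[0.5,-0.4,0],[0.9,-0.8,0],[1,-1,0],[1,-1,0],[1,-1,0],[1,-1,0],[1,-1,0]],"rot":[[0,0,0.1],[0,0,0.2],[0,0,0.3],[0,0,0.4],[0,0,0.47],[0,0,0.47],[0,0,0.47]],"jaw":[87,87,87,87,87,87,87]}'
python3 -m inch '{"translation":[[0.4,-0.4,0],[0.7,-0.8,0],[1,-1,0],[1,-1,0],[1,-1,0]],"rot":[[0,0,0],[0,0,0],[0,0,0],[0,0,0],[0,0,0]],"jaw":[87,87,87,87,87]}'
python3 -m inch '{"translation":[[0.4,-0.4,0],[0.7,-0.8,0],[0.85,-1,0],[0.85,-1,0],[0.85,-1,0]],"rot":[[0,0,0],[0,0,0],[0,0,0],[0,0,0],[0,0,0]],"jaw":[87,87,87,87,87]}'
python3 - <<'E'
from h import *
show();im,*_=cam('wrist');cv2.imwrite('pics/w1.png',im);show()
E
```

```text
[[ 0.3962 -0.0056  0.01  ]
 [ 0.3973 -0.0887  0.01  ]] [[ 0.7447  0.0012  0.08  ]
 [ 0.746  -0.0807  0.08  ]] [[ 0.5772 -0.0069  0.078 ]
 [ 0.5769 -0.0782  0.078 ]]
len(352) 0.3487012419618445 yaw 1.2098350332025647 mouth [ 0.58002933 -0.04327194]
time: 0.9
ee_pos: [0.3303, 0.4808, 0.233]
eef_rot: [-0.056, 0.998, -0.0, -0.0]
ft_force: [-0.4, 0.1, 0.4]
width: 0.0868
time: 1.4
ee_pos: [0.4307, 0.3805, 0.2328]
eef_rot: [-0.055, 0.999, -0.0, -0.0]
ft_force: [-1.1, 0.3, -0.1]
width: 0.0869
time: 1.9
ee_pos: [0.5149, 0.2818, 0.2326]
eef_rot: [-0.055, 0.998, -0.0, -0.0]
ft_force: [0.3, 0.6, -0.5]
width: 0.087
t 1.9 p [0.5149 0.2818 0.2326] rv [[-0.994, -0.109, -0.001], [-0.109, 0.994, -0.001], [0.001, -0.0, -1.0]] F [ 0.3  0.6 -0.5] w 0.087
t 1.95 p [0.5144 0.2826 0.2326] rv [[-0.994, -0.111, -0.001], [-0.111, 0.994, -0.0], [0.001, -0.0, -1.0]] F [-0.8  0.4  0. ] w 0.0867
```

View pics/w1.png

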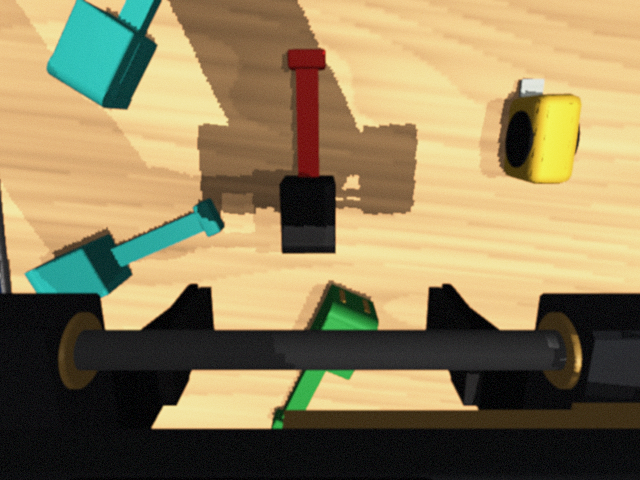

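Wrist view: the tail block is at about (307,58), the bar runs from (307,70) to (308,175), and the body's rear top edge from (283,177) to (334,177). Tape, green and turquoise are clear of the fingers.

```bash
python3 - <<'E'
from h import *
im,K,R,t=cam('wrist')
H,S,V=cv2.split(cv2.cvtColor(im,cv2.COLOR_BGR2HSV))
red=big(((H<8)|(H>172))&(S>150)&(V>40))
y,x=np.nonzero(red)
P=[]
for lo,hi,z in((50,60,.02),(80,110,.014),(130,170,.014)):
    m=(y>=lo)&(y<hi);rows=np.unique(y[m]);mid=np.mean([(x[y==k].min()+x[y==k].max())/2 for k in rows]);P.append(ray([mid,rows.mean()],z,K,R,t)[0]);print(mid,P[-1].round(4))
d=(P[2]-P[1])[:2];print('yaw bar',np.degrees(np.arctan2(d[1],d[0])))
d=(P[2]-P[0])[:2];print('yaw all',np.degrees(np.arctan2(d[1],d[0])));d/=np.hypot(*d)
tail=ray([x[y<60].mean(),y.min()],.02,K,R,t)[0];print('tail',tail)
rt=ray([[283,177],[334,177]],.05,K,R,t);print(rt.round(4))
print('org from tail',tail[:2]+.13*d,'from rear edge',rt.mean(0)[:2]+.03*d)
E
```

```text
305.0 [0.3931 0.2583 0.02  ]
305.78333333333336 [0.4221 0.2617 0.014 ]
306.625 [0.4655 0.2669 0.014 ]
yaw bar 6.80735530557369
yaw all 6.765247226915974
tail [0.38918291 0.25793662 0.02      ]
[[0.4858 0.2518 0.05  ]
 [0.4815 0.2908 0.05  ]]
org from tail [0.51827774 0.27325084] from rear edge [0.51344854 0.27485722]
```

```bash
python3 -m inch '{"translation":[[0.02,-0.08,-0.4],[0.02,-0.08,-0.8],[0.02,-0.08,-1],[0.02,-0.08,-1],[0.02,-0.08,-1]],"rot":[[0,0,0.005],[0,0,0.008],[0,0,0.008],[0,0,0.008],[0,0,0.008]],"jaw":[87,87,87,87,87]}'
python3 -m inch '{"translation":[[0,0,-0.4],[0,0,-0.75],[0,0,-1],[0,0,-1.0],[0,0,-1.0]],"rot":[[0,0,0],[0,0,0],[0,0,0],[0,0,0],[0,0,0]],"jaw":[87,87,87,87,87]}'
python3 -c 'from h import *;show()'
```

```text
time: 2.5
ee_pos: [0.5157, 0.2764, 0.1334]
eef_rot: [-0.061, 0.998, 0.0, -0.0]
ft_force: [-0.7, 0.1, 0.3]
width: 0.0873
time: 3.0
ee_pos: [0.5166, 0.2774, 0.0354]
eef_rot: [-0.061, 0.998, 0.001, 0.0]
ft_force: [0.1, 0.5, -0.0]
width: 0.0871
t 3.0 p [0.5166 0.2774 0.0354] rv [[-0.992, -0.123, 0.001], [-0.123, 0.992, 0.001], [-0.001, 0.001, -1.0]] F [ 0.1  0.5 -0. ] w 0.0871
```

```bash
python3 -m inch '{"translation":[[0,-0.035,-0.06],[0,-0.035,-0.115],[0,-0.035,-0.115],[0,-0.035,-0.115],[0,-0.035,-0.115],[0,-0.035,-0.115],[0,-0.035,-0.115],[0,-0.035,-0.115],[0,-0.035,-0.115],[0,-0.035,-0.115]],"rot":[[0,0,0],[0,0,0],[0,0,0],[0,0,0],[0,0,0],[0,0,0],[0,0,0],[0,0,0],[0,0,0],[0,0,0]],"jaw":[87,87,70,55,40,40,40,40,40,40]}' 25
python3 -m inch '{"translation":[[0,0,0.1],[0,0,0.4],[0,0,0.8],[0,0,1],[0,0,1]],"rot":[[0,0,0],[0,0,0],[0,0,0],[0,0,0],[0,0,0]],"jaw":[40,40,40,40,40]}'
```

```text
time: 4.0
ee_pos: [0.5167, 0.2737, 0.0239]
eef_rot: [-0.061, 0.998, 0.001, 0.0]
ft_force: [0.0, -2.3, -0.6]
width: 0.0441
time: 4.5
ee_pos: [0.5181, 0.2747, 0.1273]
eef_rot: [-0.061, 0.998, 0.002, 0.003]
ft_force: [0.0, 0.4, -4.3]
width: 0.0436
```

```bash
python3 -m inch '{"translation":[[0,-0.2,0.05],[0,-0.5,0.05],[0,-0.8,0.05],[0,-1,0.05],[0,-1,0.05]],"rot":[[0,0,-0.02],[0,0,-0.04],[0,0,-0.07],[0,0,-0.097],[0,0,-0.097]],"jaw":[40,40,40,40,40]}'
python3 -m inch '{"translation":[[0,-0.2,0.05],[0,-0.5,0.05],[0,-0.8,0.05],[0,-1,0.05],[0,-1,0.05]],"rot":[[0,0,0],[0,0,0],[0,0,0],[0,0,0],[0,0,0]],"jaw":[40,40,40,40,40]}'
python3 -m inch '{"translation":[[0,-0.2,0],[0,-0.5,0],[0,-0.8,0],[0,-1,0],[0,-1,0]],"rot":[[0,0,0],[0,0,0],[0,0,0],[0,0,0],[0,0,0]],"jaw":[40,40,40,40,40]}'
python3 -m inch '{"translation":[[0,-0.2,0],[0,-0.2,0],[0,-0.2,0]],"rot":[[0,0,0],[0,0,0],[0,0,0]],"jaw":[40,40,40]}'
python3 - <<'E'
from h import *
show();im,*_=cam('wrist');cv2.imwrite('pics/w2.png',im)
E
```

```text
time: 5.0
ee_pos: [0.5181, 0.1699, 0.1316]
eef_rot: [-0.007, 1.0, 0.001, 0.002]
ft_force: [0.4, -0.2, -4.7]
width: 0.0435
time: 5.5
ee_pos: [0.518, 0.0664, 0.1363]
eef_rot: [-0.005, 1.0, 0.0, 0.002]
ft_force: [-0.4, 0.1, -4.6]
width: 0.0441
time: 6.0
ee_pos: [0.5177, -0.0363, 0.136]
eef_rot: [-0.002, 1.0, -0.0, 0.002]
ft_force: [-0.9, 1.1, -4.5]
width: 0.0436
time: 6.3
ee_pos: [0.5178, -0.0553, 0.1357]
eef_rot: [-0.003, 1.0, 0.0, 0.002]
ft_force: [0.6, 0.9, -3.9]
width: 0.0439
t 6.3 p [ 0.5178 -0.0553  0.1357] rv [[-1.0, -0.005, 0.003], [-0.005, 1.0, 0.001], [-0.003, 0.0, -1.0]] F [ 0.6  0.9 -3.9] w 0.0439
```

View pics/w2.png

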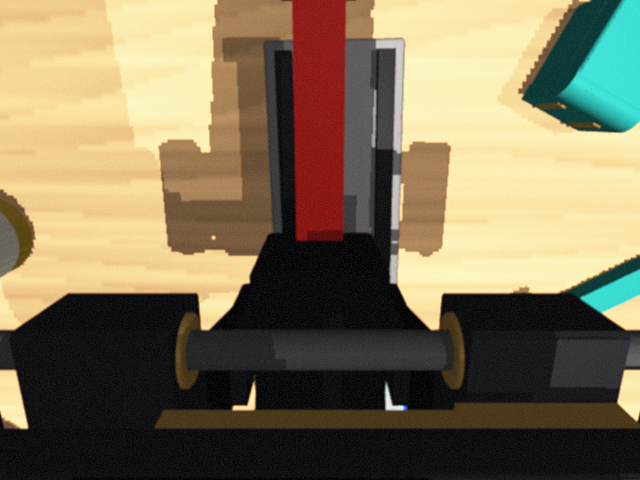

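Wrist view at the dock: tray near corners are (265,40) and (404,40), with its edges running to (273,235) on the left and (390,283) on the right. The held handle bar is centred near column 319.

```bash
python3 - <<'E'
from h import *
im,K,R,t=cam('wrist')
g=im.astype(int).sum(2)//3
H,S,V=cv2.split(cv2.cvtColor(im,cv2.COLOR_BGR2HSV))
for y in(60,80,110,130,180,200,220):
    dk=V[y]<45
    l=[x for x in range(262,300) if dk[x]];rr=[x for x in range(352,400) if dk[x]]
    rd=np.nonzero(((H[y]<8)|(H[y]>172))&(S[y]>150)&(np.abs(np.arange(640)-320)<45))[0]
    print(y,l[:1],l[-1:],rr[:1],rr[-1:],rd.min(),rd.max(),'bar',ray([(rd.min()+rd.max())/2,y],.126,K,R,t)[0].round(4))
L=ray([[265,40],[273,235]],.01,K,R,t);Rr=ray([[404,40],[390,283]],.01,K,R,t)
print(L.round(4),Rr.round(4))
for a in(L,Rr):
    d=a[1]-a[0];print(np.degrees(np.arctan2(d[1],d[0])))
E
```

```text
60 [274] [290] [376] [377] 293 344 bar [ 0.4243 -0.0548  0.126 ]
80 [275] [291] [375] [377] 294 344 bar [ 0.4308 -0.0546  0.126 ]
110 [276] [292] [376] [376] 294 343 bar [ 0.4408 -0.0547  0.126 ]
130 [277] [292] [376] [376] 294 343 bar [ 0.4477 -0.0547  0.126 ]
180 [279] [293] [374] [390] 294 342 bar [ 0.4657 -0.0548  0.126 ]
200 [280] [294] [374] [389] 295 343 bar [ 0.4732 -0.0544  0.126 ]
220 [281] [294] [373] [389] 295 342 bar [ 0.4809 -0.0545  0.126 ]
[[ 0.3994 -0.0867  0.01  ]
 [ 0.5179 -0.0848  0.01  ]] [[ 0.399  -0.0051  0.01  ]
 [ 0.5514 -0.0057  0.01  ]]
0.929038055080943
-0.21615206727860525
```

```bash
python3 - <<'E'
from h import *
im,K,R,t=cam('wrist')
a=ray([[333.3,60],[333.4,80],[333.8,130],[334,200],[333.9,220]],.014,K,R,t);print(a.round(4))
p=np.polyfit(a[:,0],a[:,1],1);print(np.degrees(np.arctan(p[0])),np.polyval(p,[.4,.528,.578]))
b=ray([[290.7,60],[376,60],[294.5,220],[373,220]],.01,K,R,t);print(b.round(4))
E
```

```text
[[ 0.4106 -0.0465  0.014 ]
 [ 0.4216 -0.0463  0.014 ]
 [ 0.4503 -0.0456  0.014 ]
 [ 0.4935 -0.0449  0.014 ]
 [ 0.5066 -0.0447  0.014 ]]
1.106646623118488 [-0.04671277 -0.04424019 -0.04327434]
[[ 0.4103 -0.0717  0.01  ]
 [ 0.41   -0.0211  0.01  ]
 [ 0.5077 -0.0704  0.01  ]
 [ 0.5074 -0.019   0.01  ]]
```

```bash
python3 -m inch '{"translation":[[0.08,0.05,-0.1],[0.16,0.105,-0.25],[0.16,0.105,-0.4],[0.16,0.105,-0.6],[0.16,0.105,-0.7],[0.16,0.105,-0.75],[0.16,0.105,-0.75]],"rot":[[0,0,0.007],[0,0,0.0143],[0,0,0.0143],[0,0,0.0143],[0,0,0.0143],[0,0,0.0143],[0,0,0.0143]],"jaw":[40,40,40,40,40,40,40]}'
python3 - <<'E'
from h import *
show();im,*_=cam('wrist');cv2.imwrite('pics/w3.png',im)
im,*_=cam('scene');cv2.imwrite('pics/s3.png',cv2.resize(im[180:320,230:400],None,fx=4,fy=4))
E
```

```text
time: 7.15
ee_pos: [0.5337, -0.0441, 0.0603]
eef_rot: [-0.011, 1.0, 0.0, 0.001]
ft_force: [-0.2, 0.8, -4.1]
width: 0.0438
t 7.15 p [ 0.5337 -0.0441  0.0603] rv [[-1.0, -0.022, 0.003], [-0.022, 1.0, 0.0], [-0.003, 0.0, -1.0]] F [-0.2  0.8 -4.1] w 0.0438
```

View pics/w3.png

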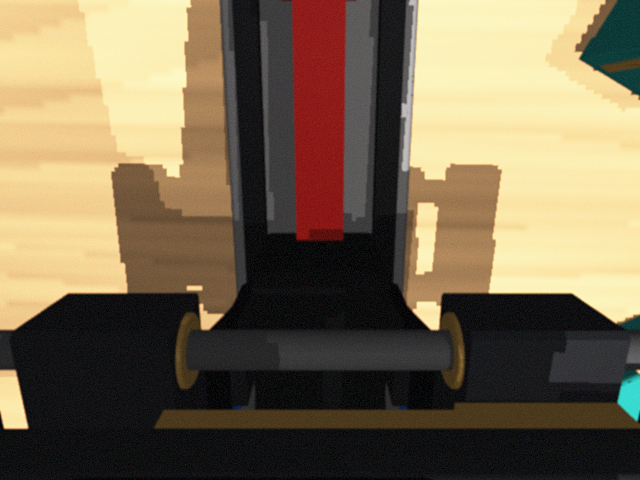

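The bar (columns 295–344) is centred between the rails' inner edges (266 and 373). I lower it and let go.

```bash
python3 -m inch '{"translation":[[0,-0.005,-0.1],[0,-0.005,-0.18],[0,-0.005,-0.22],[0,-0.005,-0.24],[0,-0.005,-0.25],[0,-0.005,-0.26]],"rot":[[0,0,0],[0,0,0],[0,0,0],[0,0,0],[0,0,0],[0,0,0]],"jaw":[40,40,40,40,40,40]}'
python3 -c 'from h import *;show()'
```

```text
time: 7.85
ee_pos: [0.5345, -0.0448, 0.0355]
eef_rot: [-0.011, 1.0, 0.0, 0.002]
ft_force: [1.2, -0.9, -4.8]
width: 0.0438
t 7.85 p [ 0.5345 -0.0448  0.0355] rv [[-1.0, -0.022, 0.005], [-0.022, 1.0, 0.001], [-0.005, 0.0, -1.0]] F [ 1.2 -0.9 -4.8] w 0.0438
```

```bash
python3 -m inch '{"translation":[[0,0,-0.015],[0,0,-0.02],[0,0,-0.025],[0,0,-0.025]],"rot":[[0,0,0],[0,0,0],[0,0,0],[0,0,0]],"jaw":[40,40,40,40]}'

```

```text
time: 8.25
ee_pos: [0.5351, -0.0448, 0.0339]
eef_rot: [-0.011, 1.0, 0.0, 0.003]
ft_force: [-2.4, -1.2, 3.6]
width: 0.0438
```

```bash
python3 -m inch '{"translation":[[0,0,0],[0,0,0],[0,0,0],[0,0,0],[0,0,0.2],[0,0,0.6],[0,0,1],[0,0,1]],"rot":[[0,0,0],[0,0,0],[0,0,0],[0,0,0],[0,0,0],[0,0,0],[0,0,0],[0,0,0]],"jaw":[50,60,64,64,64,64,64,64]}'
python3 -m inch '{"translation":[[-0.4,-0.01,0],[-0.8,-0.02,0],[-1,-0.02,0],[-1,-0.02,0]],"rot":[[0,0,0],[0,0,0],[0,0,0],[0,0,0]],"jaw":[40,20,0,0]}'
python3 -m inch '{"translation":[[-0.3,-0.01,0],[-0.6,-0.01,0],[-0.6,-0.01,0],[-0.6,-0.01,0]],"rot":[[0,0,0],[0,0,0],[0,0,0],[0,0,0]],"jaw":[0,0,0,0]}'
python3 - <<'E'
from h import *
show();print(r.read_state()['joint_positions']);im,*_=cam('wrist');cv2.imwrite('pics/w4.png',im)
im,*_=cam('top');cv2.imwrite('pics/t4.png',cv2.resize(im[150:320,250:430],None,fx=3.5,fy=3.5,interpolation=cv2.INTER_CUBIC))
E
```

```text
time: 9.05
ee_pos: [0.5381, -0.0451, 0.1391]
eef_rot: [-0.011, 1.0, 0.001, 0.007]
ft_force: [0.4, 0.1, 0.5]
width: 0.0639
time: 9.45
ee_pos: [0.4359, -0.0471, 0.1387]
eef_rot: [-0.01, 1.0, 0.001, 0.007]
ft_force: [0.1, 0.2, -0.9]
width: 0.0395
time: 9.85
ee_pos: [0.3766, -0.048, 0.1389]
eef_rot: [-0.01, 1.0, 0.001, 0.007]
ft_force: [0.4, -0.1, 0.2]
width: 0.008
t 9.85 p [ 0.3766 -0.048   0.1389] rv [[-1.0, -0.021, 0.015], [-0.021, 1.0, 0.003], [-0.015, 0.002, -1.0]] F [ 0.4 -0.1  0.2] w 0.008
[-0.31364666 -0.17296451  0.29883296  2.20066294  0.05425566  1.0922379
  1.54849526]
```

View pics/t4.png

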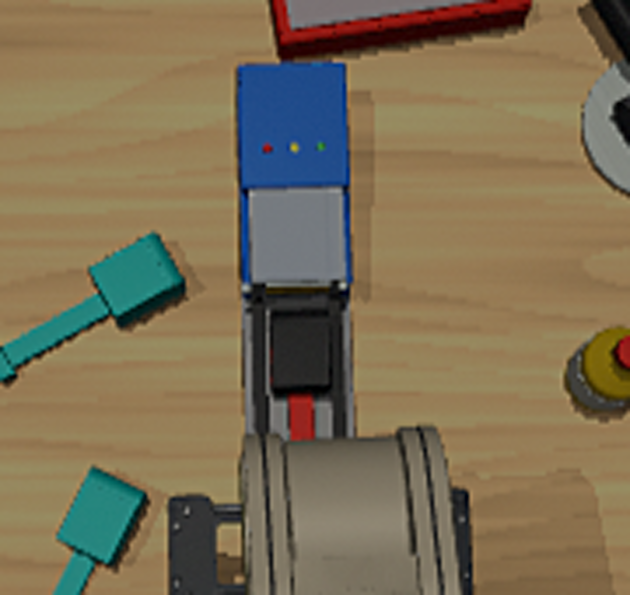

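The module sits straight on the tray: body at crop (300,345), between the rails, nose just short of the flap. The arm hides the handle's end, so I measure it in the wrist image.

```bash
python3 - <<'E'
from h import *
im,K,R,t=cam('wrist')
H,S,V=cv2.split(cv2.cvtColor(im,cv2.COLOR_BGR2HSV))
red=big(((H<8)|(H>172))&(S>150)&(V>40));y,x=np.nonzero(red);print(red.sum(),x.min(),x.max(),y.min(),y.max())
for k in range(y.min(),y.max(),12):print(k,x[y==k].min(),x[y==k].max(),end='; ')
top=y.min()+1;print('tail',ray([x[y<top+6].mean(),top],.03,K,R,t),ray([x[y<top+6].mean(),top],.012,K,R,t));show()
E
```

```text
941 297 339 275 330
275 299 338; 287 304 335; 299 315 324; 311 315 324; 323 315 324; tail [[ 0.40079949 -0.04739857  0.03      ]] [[ 0.40769327 -0.04730396  0.012     ]]
t 10.0 p [ 0.3769 -0.0481  0.1388] rv [[-1.0, -0.021, 0.014], [-0.021, 1.0, 0.002], [-0.014, 0.002, -1.0]] F [ 0.1 -0.9  0.1] w 0.0019
```

View pics/w4.png

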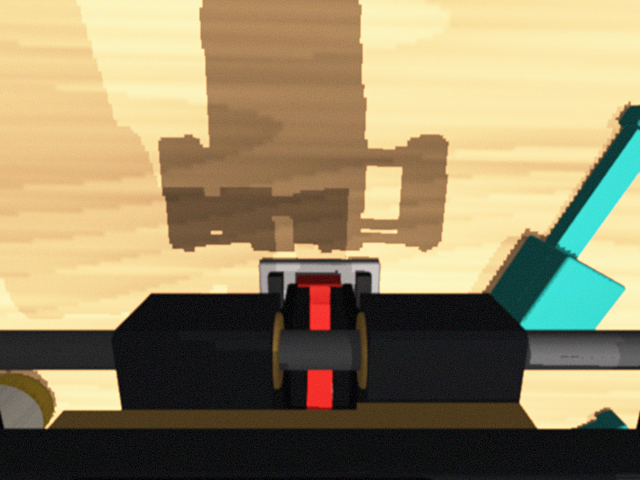

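Wrist view: the red tail block's end is at (319,275), giving x≈0.402, y≈-0.047. The fingers are nearly closed above and behind it. Next I descend behind the tail.

```bash
python3 -m inch '{"translation":[[-0.02,0.005,-0.4],[-0.02,0.005,-0.8],[-0.02,0.005,-1],[-0.02,0.005,-1],[-0.02,0.005,-1]],"rot":[[0,0,0],[0,0,0],[0,0,0],[0,0,0],[0,0,0]],"jaw":[0,0,0,0,0]}'
python3 -m inch '{"translation":[[0,0,-0.1],[0,0,-0.1],[0,0,-0.1]],"rot":[[0,0,0],[0,0,0],[0,0,0]],"jaw":[0,0,0]}'
python3 -c 'from h import *;show()'
```

```text
time: 10.5
ee_pos: [0.3754, -0.0477, 0.0391]
eef_rot: [-0.01, 1.0, 0.001, 0.007]
ft_force: [0.3, -0.2, 0.2]
width: 0.0005
time: 10.8
ee_pos: [0.3758, -0.0477, 0.0295]
eef_rot: [-0.01, 1.0, 0.001, 0.007]
ft_force: [-0.5, 0.9, -0.4]
width: 0.0002
t 10.8 p [ 0.3758 -0.0477  0.0295] rv [[-1.0, -0.021, 0.014], [-0.021, 1.0, 0.002], [-0.014, 0.001, -1.0]] F [-0.5  0.9 -0.4] w 0.0002
```

```bash
python3 -m inch '{"translation":[[0.03,0,-0.02],[0.06,0,-0.02],[0.09,0,-0.02],[0.12,0,-0.02],[0.14,0,-0.02],[0.16,0,-0.02]],"rot":[[0,0,0],[0,0,0],[0,0,0],[0,0,0],[0,0,0],[0,0,0]],"jaw":[0,0,0,0,0,0]}'
python3 -m inch '{"translation":[[0.02,0,0],[0.04,0,0],[0.06,0,0],[0.08,0,0],[0.1,0,0]],"rot":[[0,0,0],[0,0,0],[0,0,0],[0,0,0],[0,0,0]],"jaw":[0,0,0,0,0]}'
python3 -m inch '{"translation":[[0.02,0,0],[0.04,0,0],[0.06,0,0],[0.08,0,0],[0.1,0,0]],"rot":[[0,0,0],[0,0,0],[0,0,0],[0,0,0],[0,0,0]],"jaw":[0,0,0,0,0]}'
python3 -m inch '{"translation":[[0.02,0,0],[0.04,0,0],[0.06,0,0],[0.08,0,0],[0.1,0,0]],"rot":[[0,0,0],[0,0,0],[0,0,0],[0,0,0],[0,0,0]],"jaw":[0,0,0,0,0]}'
```

```text
time: 11.4
ee_pos: [0.392, -0.0477, 0.0275]
eef_rot: [-0.01, 1.0, 0.001, 0.007]
ft_force: [-0.2, 0.0, -0.1]
width: 0.0004
time: 11.9
ee_pos: [0.402, -0.0477, 0.0274]
eef_rot: [-0.01, 1.0, 0.001, 0.007]
ft_force: [-0.3, 0.9, -0.5]
width: 0.0003
time: 12.4
ee_pos: [0.4118, -0.0477, 0.0273]
eef_rot: [-0.01, 1.0, 0.001, 0.006]
ft_force: [-4.1, -0.3, 2.7]
width: 0.0005
time: 12.9
ee_pos: [0.4212, -0.0477, 0.0271]
eef_rot: [-0.01, 1.0, 0.001, 0.006]
ft_force: [-6.9, -0.3, 2.6]
width: 0.0004
```

```bash
python3 -m inch '{"translation":[[0.02,0,0],[0.04,0,0],[0.06,0,0],[0.08,0,0],[0.1,0.003,0]],"rot":[[0,0,0],[0,0,0],[0,0,0],[0,0,0],[0,0,0]],"jaw":[0,0,0,0,0]}'
python3 -m inch '{"translation":[[0.02,0,0],[0.04,0,0],[0.06,0,0],[0.08,0.003,0],[0.1,0.006,0]],"rot":[[0,0,0],[0,0,0],[0,0,0],[0,0,0],[0,0,0]],"jaw":[0,0,0,0,0]}'
python3 -m inch '{"translation":[[0.02,0,0],[0.04,0,0],[0.06,0,0],[0.08,0.003,0],[0.1,0.003,0]],"rot":[[0,0,0],[0,0,0],[0,0,0],[0,0,0],[0,0,0]],"jaw":[0,0,0,0,0]}'
python3 - <<'E'
from h import *
show()
im,*_=cam('top');a=cv2.resize(im[160:280,290:380],None,fx=5,fy=5,interpolation=cv2.INTER_CUBIC)
cv2.imwrite('pics/p5.png',a)
E
```

```text
time: 13.4
ee_pos: [0.4306, -0.0475, 0.0268]
eef_rot: [-0.01, 1.0, 0.001, 0.005]
ft_force: [-5.4, 0.7, 0.5]
width: -0.0003
time: 13.9
ee_pos: [0.4407, -0.0469, 0.0266]
eef_rot: [-0.01, 1.0, 0.001, 0.005]
ft_force: [-4.1, -1.3, -1.5]
width: 0.0007
time: 14.4
ee_pos: [0.4511, -0.0465, 0.0267]
eef_rot: [-0.01, 1.0, 0.001, 0.005]
ft_force: [-1.8, -0.5, -1.4]
width: 0.0006
t 14.4 p [ 0.4511 -0.0465  0.0267] rv [[-1.0, -0.021, 0.01], [-0.021, 1.0, 0.002], [-0.01, 0.001, -1.0]] F [-1.8 -0.5 -1.4] w 0.0006
```

View pics/p5.png

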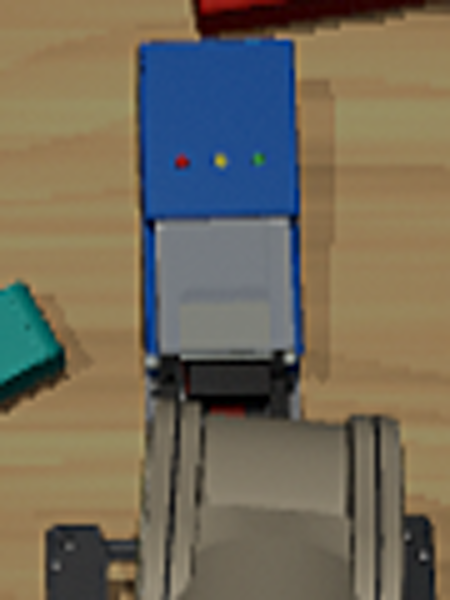

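The body is half through the mouth at crop (230,378), and the flap is up on the module's top, seen through the clear roof at (225,320). I keep pushing.

```bash
python3 -m inch '{"translation":[[0.02,0,0],[0.04,0,0],[0.06,0,0],[0.08,0.001,0],[0.1,0.001,0]],"rot":[[0,0,0],[0,0,0],[0,0,0],[0,0,0],[0,0,0]],"jaw":[0,0,0,0,0]}'
python3 -m inch '{"translation":[[0.02,0,0],[0.04,0,0],[0.06,0,0],[0.08,0.001,0],[0.1,0.002,0]],"rot":[[0,0,0],[0,0,0],[0,0,0],[0,0,0],[0,0,0]],"jaw":[0,0,0,0,0]}'
python3 -m inch '{"translation":[[0.02,0,0],[0.04,0,0],[0.06,0,0],[0.08,0.001,0],[0.1,0.002,0]],"rot":[[0,0,0],[0,0,0],[0,0,0],[0,0,0],[0,0,0]],"jaw":[0,0,0,0,0]}'
python3 -m inch '{"translation":[[0.02,0,0],[0.04,0,0],[0.06,0,0],[0.08,0.001,0],[0.1,0.002,0]],"rot":[[0,0,0],[0,0,0],[0,0,0],[0,0,0],[0,0,0]],"jaw":[0,0,0,0,0]}'
```

```text
time: 14.95
ee_pos: [0.4618, -0.0464, 0.0269]
eef_rot: [-0.01, 1.0, 0.001, 0.005]
ft_force: [-2.8, 0.6, 1.3]
width: 0.0005
time: 15.45
ee_pos: [0.472, -0.0462, 0.027]
eef_rot: [-0.01, 1.0, 0.001, 0.005]
ft_force: [-2.7, 0.8, 0.9]
width: 0.0003
time: 15.95
ee_pos: [0.4821, -0.046, 0.027]
eef_rot: [-0.01, 1.0, 0.001, 0.005]
ft_force: [-3.0, 0.6, 1.9]
width: 0.0005
time: 16.45
ee_pos: [0.4923, -0.0458, 0.0269]
eef_rot: [-0.01, 1.0, 0.001, 0.005]
ft_force: [-3.4, -0.1, 0.1]
width: 0.0004
```

```bash
python3 -m inch '{"translation":[[0.01,0,0],[0.02,0,0],[0.03,0,0],[0.04,0.001,0]],"rot":[[0,0,0],[0,0,0],[0,0,0],[0,0,0]],"jaw":[0,0,0,0]}'
python3 -m inch '{"translation":[[0.01,0,0],[0.02,0,0],[0.03,0,0],[0.04,0.001,0]],"rot":[[0,0,0],[0,0,0],[0,0,0],[0,0,0]],"jaw":[0,0,0,0]}'
python3 -m inch '{"translation":[[0.01,0,0],[0.02,0,0],[0.03,0,0],[0.04,0.001,0]],"rot":[[0,0,0],[0,0,0],[0,0,0],[0,0,0]],"jaw":[0,0,0,0]}'
python3 -m inch '{"translation":[[0.01,0,0],[0.02,0,0],[0.03,0,0],[0.04,0.001,0]],"rot":[[0,0,0],[0,0,0],[0,0,0],[0,0,0]],"jaw":[0,0,0,0]}'
```

```text
time: 16.85
ee_pos: [0.4963, -0.0457, 0.0269]
eef_rot: [-0.01, 1.0, 0.001, 0.005]
ft_force: [-2.7, -0.2, 0.9]
width: 0.0004
time: 17.25
ee_pos: [0.5004, -0.0456, 0.027]
eef_rot: [-0.01, 1.0, 0.001, 0.005]
ft_force: [-3.3, 0.4, 1.4]
width: 0.0006
time: 17.65
ee_pos: [0.5048, -0.0455, 0.0271]
eef_rot: [-0.01, 1.0, 0.001, 0.006]
ft_force: [-1.5, 0.1, 1.0]
width: 0.0004
time: 18.05
ee_pos: [0.5089, -0.0454, 0.0271]
eef_rot: [-0.01, 1.0, 0.001, 0.006]
ft_force: [-1.3, -0.3, 0.2]
width: 0.0004
```

The drag dropped at about 0.503, so the flap has fallen shut. I go on feeling for the contact block.

```bash
python3 -m inch '{"translation":[[0.01,0,0],[0.02,0,0],[0.03,0,0],[0.04,0.001,0]],"rot":[[0,0,0],[0,0,0],[0,0,0],[0,0,0]],"jaw":[0,0,0,0]}'
python3 -m inch '{"translation":[[0.01,0,0],[0.02,0,0],[0.03,0,0],[0.04,0.001,0]],"rot":[[0,0,0],[0,0,0],[0,0,0],[0,0,0]],"jaw":[0,0,0,0]}'
python3 -m inch '{"translation":[[0.01,0,0],[0.02,0,0],[0.03,0,0]],"rot":[[0,0,0],[0,0,0],[0,0,0]],"jaw":[0,0,0]}'
```

```text
time: 18.45
ee_pos: [0.5113, -0.0455, 0.0266]
eef_rot: [-0.01, 1.0, 0.001, 0.004]
ft_force: [-7.7, -0.3, 4.2]
width: 0.0006
time: 18.85
ee_pos: [0.5136, -0.0456, 0.026]
eef_rot: [-0.01, 1.0, 0.001, 0.002]
ft_force: [-7.8, -0.6, 4.0]
width: 0.0004
time: 19.15
ee_pos: [0.515, -0.0457, 0.0255]
eef_rot: [-0.01, 1.0, 0.001, 0.0]
ft_force: [-8.5, 0.1, 5.4]
width: 0.0003
```

```bash
python3 -m inch '{"translation":[[0.01,0,0],[0.02,0.002,0.005],[0.03,0.003,0.01]],"rot":[[0,0,0],[0,0,0],[0,0,0]],"jaw":[0,0,0]}'
python3 -m inch '{"translation":[[0.01,0,0],[0.02,0,0.005],[0.03,0.002,0.01]],"rot":[[0,0,0],[0,0,0],[0,0,0]],"jaw":[0,0,0]}'
python3 -c 'from h import *;show()'
```

```text
time: 19.45
ee_pos: [0.5161, -0.0456, 0.0256]
eef_rot: [-0.01, 1.0, 0.001, -0.002]
ft_force: [-6.9, -0.5, -1.3]
width: 0.0004
time: 19.75
ee_pos: [0.5176, -0.0455, 0.0258]
eef_rot: [-0.01, 1.0, 0.001, -0.003]
ft_force: [-6.4, -1.1, -2.3]
width: 0.0008
t 19.75 p [ 0.5176 -0.0455  0.0258] rv [[-1.0, -0.02, -0.007], [-0.02, 1.0, 0.001], [0.007, 0.001, -1.0]] F [-6.4 -1.1 -2.3] w 0.0008
```

```bash
python3 -m inch '{"translation":[[0.01,0,0],[0.02,0,0],[0.03,0.002,0]],"rot":[[0,0,0],[0,0,0],[0,0,0]],"jaw":[0,0,0]}'
python3 -m inch '{"translation":[[0.01,0,0],[0.02,0,0],[0.03,0.002,0]],"rot":[[0,0,0],[0,0,0],[0,0,0]],"jaw":[0,0,0]}'
python3 -m inch '{"translation":[[0.01,0,0],[0.02,0,0]],"rot":[[0,0,0],[0,0,0]],"jaw":[0,0]}'
```

```text
time: 20.05
ee_pos: [0.5192, -0.0455, 0.0251]
eef_rot: [-0.01, 1.0, 0.001, -0.005]
ft_force: [-8.0, -0.9, -0.9]
width: 0.0004
time: 20.35
ee_pos: [0.521, -0.0455, 0.0248]
eef_rot: [-0.01, 1.0, 0.001, -0.006]
ft_force: [-9.2, -0.6, 3.2]
width: 0.0002
time: 20.55
ee_pos: [0.5213, -0.0455, 0.0244]
eef_rot: [-0.01, 1.0, 0.001, -0.008]
ft_force: [-12.4, -0.4, 7.0]
width: 0.0005
```

The force is climbing to 12 N at about 11 mm past first touch, which looks like the hard stop. One small careful push confirms it.

```bash
python3 -m inch '{"translation":[[0.01,0,0.005],[0.015,0,0.01]],"rot":[[0,0,0],[0,0,0]],"jaw":[0,0]}'
python3 -c 'from h import *;show()'
```

```text
time: 20.75
ee_pos: [0.5213, -0.0457, 0.0247]
eef_rot: [-0.009, 1.0, 0.001, -0.01]
ft_force: [-9.0, -0.3, -2.5]
width: 0.0005
t 20.75 p [ 0.5213 -0.0457  0.0247] rv [[-1.0, -0.019, -0.02], [-0.019, 1.0, 0.001], [0.02, 0.002, -1.0]] F [-9.  -0.3 -2.5] w 0.0005
```

```bash
python3 -m inch '{"translation":[[0.01,0,0],[0.02,0,0],[0.025,0,0]],"rot":[[0,0,0],[0,0,0],[0,0,0]],"jaw":[0,0,0]}'
python3 -c 'from h import *;show()'
```

```text
time: 21.05
ee_pos: [0.5214, -0.0458, 0.0241]
eef_rot: [-0.009, 1.0, 0.001, -0.013]
ft_force: [-14.9, 0.2, 6.4]
width: 0.0006
t 21.05 p [ 0.5214 -0.0458  0.0241] rv [[-1.0, -0.019, -0.025], [-0.019, 1.0, 0.002], [0.025, 0.002, -1.0]] F [-14.9   0.2   6.4] w 0.0006
```

15 N with no further advance: fully home. Retreating and checking.

```bash
python3 -m inch '{"translation":[[-0.05,0,0],[-0.15,0,0],[-0.35,0,0],[-0.5,0,0.1],[-0.5,0,0.5],[-0.5,0,0.9],[-0.5,0,1],[-0.5,0,1]],"rot":[[0,0,0],[0,0,0],[0,0,0],[0,0,0],[0,0,0],[0,0,0],[0,0,0],[0,0,0]],"jaw":[0,0,0,0,0,0,0,0]}'
python3 -m inch '{"translation":[[-0.2,0.2,0.4],[-0.3,0.6,0.7],[-0.3,1,0.7],[-0.3,1,0.7],[-0.3,1,0.7]],"rot":[[0,0,0],[0,0,0],[0,0,0],[0,0,0],[0,0,0]],"jaw":[0,0,0,0,0]}'
python3 -m inch '{"translation":[[0,0.4,0],[0,0.8,0],[0,1,0],[0,1,0]],"rot":[[0,0,0],[0,0,0],[0,0,0],[0,0,0]],"jaw":[0,0,0,0]}'
python3 - <<'E'
from h import *
show()
im,K,R,t=cam('top');a=cv2.resize(im[160:310,280:380],None,fx=4,fy=4,interpolation=cv2.INTER_CUBIC)
H,S,V=cv2.split(cv2.cvtColor(im,cv2.COLOR_BGR2HSV));m=((H<8)|(H>172))&(S>150)&(V>40);m[:225]=0;m[300:]=0;m[:,:315]=0;m[:,355:]=0
m=big(m);y,x=np.nonzero(m);print('red rows',y.min(),y.max(),x.mean());print('tail',ray([x[y>y.max()-3].mean(),y.max()+.5],.025,K,R,t))
b,*_=cam('scene');b=cv2.resize(b[215:305,245:385],None,fx=2.8,fy=2.8,interpolation=cv2.INTER_CUBIC);b=cv2.copyMakeBorder(b,0,600-b.shape[0],0,0,cv2.BORDER_CONSTANT)
cv2.imwrite('pics/end.png',np.hstack([a,b]))
E
```

```text
time: 21.85
ee_pos: [0.4727, -0.0456, 0.1259]
eef_rot: [-0.009, 1.0, 0.001, -0.01]
ft_force: [-0.3, -0.4, -0.6]
width: 0.0004
time: 22.35
ee_pos: [0.4421, 0.0549, 0.1945]
eef_rot: [-0.011, 1.0, 0.001, -0.011]
ft_force: [-0.4, -0.4, -0.7]
width: 0.0007
time: 22.75
ee_pos: [0.4415, 0.1565, 0.1929]
eef_rot: [-0.012, 1.0, 0.001, -0.012]
ft_force: [1.3, 0.2, -0.6]
width: 0.0004
t 22.75 p [0.4415 0.1565 0.1929] rv [[-0.999, -0.024, -0.024], [-0.024, 1.0, 0.001], [0.024, 0.002, -1.0]] F [ 1.3  0.2 -0.6] w 0.0004
red rows 234 252 335.20382165605093
tail [[ 0.53069803 -0.04521979  0.025     ]]
```

View pics/end.png

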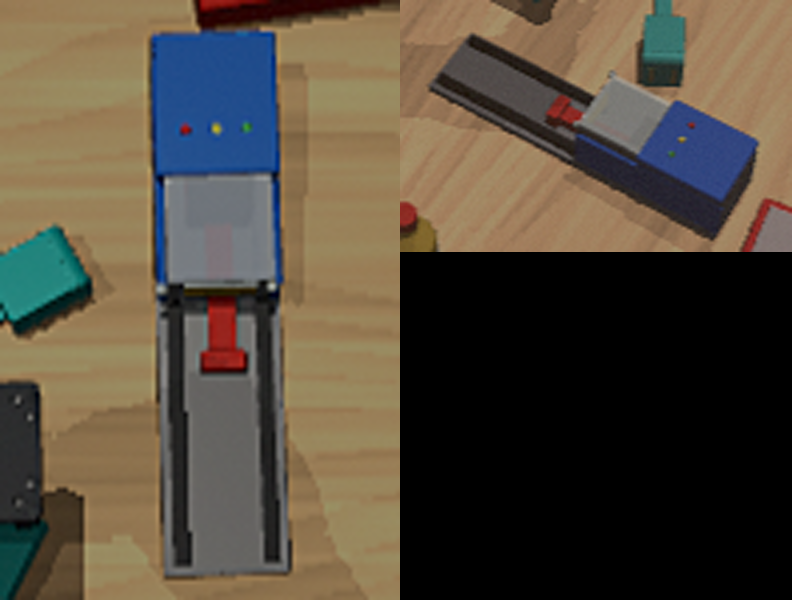

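The final picture shows the red handle at crop (223,355), square between the rails, with its end about 50 mm outside the flap plane. The handle can be seen through the clear roof, and the flap is a thin yellow line at the mouth (220,290), as it was at the start. I hand in.

```bash
python3 -c 'from bench import r;print(r.close_job())'
```

```text
the job is handed in; nothing more can be done
None
```

The black-and-red module is loaded in the charging bay and the job is handed in, at about 23 s of the 72 s allowed. I gripped the body, set it on the tray between the rails with its contacts towards the bay, and pushed it by the red handle through the flap.

**Flap:** The drag fell from about 3 N to 1.5 N at tool x ≈ 0.503, which is where I expected the flap to fall shut. In the last pictures it looks shut above the handle, as at the start. I judged that from the top and scene views, not from a joint reading.

**Contact block:** I met it at tool x ≈ 0.510 and it moved back at roughly 6–9 N over about 11 mm. It then stopped, with no further advance while the push rose to 15 N. Readings come only at the end of each move; the highest was 15 N, under the 20 N limit. One push just before that read only 9 N, also with no advance. I put that down to a small lift I had added, and pushed once more to confirm the stop.

**Final position:** The handle's end is about 50 mm outside the flap's plane, within the 28–58 mm expected when fully home. The robot is clear, and I moved nothing else on the bench.

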